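Strip the hob knobs for washing

ROBOT

A 7-joint arm with a two-finger parallel gripper is mounted at the origin on the work surface. World frame = base frame: x ahead of the robot, y to its left, z up, the work surface at z = 0. Lengths are in m, angles in rad, forces in N, time in s.
With the tool pointing down it reaches from about 0.425 to 0.95 m from the base axis. Payload 4.7 kg.
Tool frame: the origin (TCP) lies between the finger pads; the fingertips stand 25 mm ahead of it and the grasp point (between the pads) lies 6 mm ahead of it; z points along the fingers, y is the line along which they close (so a half turn about z gives the same grasp; the last joint's range is limited). The gripper opens to 85 mm and grips with 20 to 120 N. Pads are 22 mm wide; open, the fingers measure 114 mm over their backs; the gripper's body (76 mm by 85 mm) begins 54 mm behind the grasp point. The pads swing forward as they close: fully open they stand 13 mm farther back than shut.
Start: joints at [-1.267, 0.469, -0.049, 1.532, 0.024, 1.141, -0.082], TCP at [0.22, 0.638, 0.256] pointing down, gripper open.
Joint ranges: [-2.59, 2.59], [-0.33, 1.99], [-1.39, 1.29], [0.1, 2.45], [-1.04, 4.18], [0.21, 1.99], [-2.66, 2.66]. Speed limits (rad/s): [2.57, 2.57, 3.14, 3.14, 3.14, 3.14, 3.14].

INTERFACE

Orientations are given as a 3x3 rotation matrix whose columns are the frame's x, y, z axes.
In Python, from rig import * gives the robot as it stands. Calls block until the motion is done:
- movep(position, orientation): joint-space move of the TCP to a pose.
- move_l(position, attitude=None, feed=0.15, until_force=None): straight line of the TCP; attitude=None keeps the orientation; feed is the mean speed in m/s. With until_force (N) it stops when the force on the tool has changed by that much, and returns True; else False.
- move_joints(angles): joint-space move.
- command_gripper(opening, newtons=None): finger opening in m; newtons is the grip in N (None keeps the last); returns when the fingers have stopped.
- sleep(seconds).
- inverse_kinematics(position, orientation): joint angles nearest the present ones, or None.
- sense(): the state.
- camera(name): name is "scene" or "top" or "wrist"; returns (picture, depth): 400x640x3 uint8, red, green, blue; 400x640 float32, m along the optical axis (not along the pixel's ray), 0 where there is no reading.
- camera_params(name): a dict with "K" (3x3 intrinsics, pixels), "dist" ([k1, k2, p1, p2, k3] as OpenCV has them; the pictures are not rectified), "position" and "rotation" of the camera in the world; the wrist camera has in their place "tool_from_camera" (4x4, takes a point from camera to tool coordinates, whose origin is the TCP and whose axes are the flange's). Camera axes: x right, y down, z forward; pixel columns grow to the right and rows downward; lengths in m; the calibration is good to about 2 mm. A picture is of the moment at which its call begins: read the wrist's pose just before it. camera_params takes no time and is no camera call.
A pose or a line that the arm cannot do raises Unreachable and nothing moves.
- finish_job(): hands the job in; it is judged then, once.
The state is a dict: "time_s": time; "joint_pos": joint angles; "qd": joint speeds; "joint_efforts": joint torques, N m; "position": TCP position; "tcp_rot": TCP orientation; "wrist_force": force on the tool from outside, world axes, zero at the start; "ft_torque": the same for the moment, N m; "finger_gap": finger opening in m; "gripper_force": force on a finger pad.
Only numpy, scipy, OpenCV 4.12 (cv2) and the standard library are available. Lean on these libraries where they do the work, as an engineer would, in place of code of your own. Each camera call takes 0.05 s, during which the arm holds its last target. There are 200 camera calls.

TASK

Get the table-top hob ready for a scrub: move the kettle from the closed cover onto the cork trivet, then raise the cover by its red front tab until its springs hold it open on their own. Then work every fitted control knob off its spindle, twisting it back and forth with a light pull (a yank drags the spindle up out of the panel and ruins the valve), and put all the knobs in the blue washing-up tub. Finish with the cover standing open, the kettle upright in the middle of the trivet, and the mug and sugar jar left where they are.

Things in the scene. Friction and masses are not known exactly. Their poses are not given: they have to be found in the camera images.
- hob: white table-top two-burner hob, fixed, 280 (x) x 340 (y) x 60 high; origin at the centre of its underside, x from its front (knob) edge to its rear. Four spindles stand on the flat panel (60 high) at x = -90, y = -112.5, -37.5, 37.5, 112.5. Behind them, black pan supports up to 87 high from x = -27.
- cover (a joint): angle of the hob's white cover (0.9 kg, 290 deep x 352 wide), rad: 0 shut, 1.45 open on its stop; hinged on the rear edge, its front rises. Shut, its top is 104 above the table and hides the knobs. Lifting at the tab takes 1 to 4 N; below its balance point (about 0.7) it sinks shut, above 0.9 damped springs take it to the stop in 1 to 3 s and hold it.
- cover_tab (a point): grip point of the cover's red tab, in the middle of the cover's front edge: 30 wide (hob y), 14 thick, standing out 46 in front of the cover; this point is 30 in front of the cover's edge and 318 from the hinge line. Nothing is below it down to the table. Pinched across its 30 width it can pivot between the fingers as the cover swings.
- cover_hinge (a point): point on the cover's hinge line, in the middle of the hob's rear edge, 98 above the table.
- kettle: small steel kettle, 0.4 to 0.7 kg, 120 diameter at the base, 127 high to the knob of its own lid, standing on the hob cover at the start; origin at the centre of its underside, z up, x axis towards the spout, which ends 100 from the axis, 90 up. Its lid is fixed.
- kettle_handle (a point): centre of the kettle's wooden bail grip, 170 above its underside: a bar 76 long along the kettle's x, 18 wide (y), 14 thick. 43 clear under it.
- trivet: round cork trivet, 170 diameter, 8 thick, fixed; origin at the centre of its underside.
- tub: blue enamel washing-up tub, loose, 220 (x) x 180 (y) x 65 high, walls 5; origin at the centre of its underside, z up.
- mug: blue mug, 76 diameter, 85 high; bystander; origin at the centre of its underside.
- sugar_jar: amber jar, 68 diameter, 100 high; bystander; origin at the centre of its underside.
- knob0: black knob of spindle 0 (absent in some starts), 60 g, round, 38 diameter x 32 high, white pointer on top; origin at the centre of its underside, 1 above the panel when fitted, z its axis. Its 14 deep bore grips spring jaws on the spindle: a straight pull needs 18 to 30 N; while being turned (0.15 to 0.25 N m, no stops) a few N let it creep up. Loose once raised 10, clear at 15.
- spindle0 (a joint): upward travel (m) of the brass spindle 0 (12.6 diameter, 13.5 high) against its spring, 0 at rest, about 1 mm per 2.5 N of pull; it does not turn. More than 0.006 ruins it.
- knob1: black knob of spindle 1 (absent in some starts), 60 g, round, 38 diameter x 32 high, white pointer on top; origin at the centre of its underside, 1 above the panel when fitted, z its axis. Its 14 deep bore grips spring jaws on the spindle: a straight pull needs 18 to 30 N; while being turned (0.15 to 0.25 N m, no stops) a few N let it creep up. Loose once raised 10, clear at 15.
- spindle1 (a joint): upward travel (m) of the brass spindle 1 (12.6 diameter, 13.5 high) against its spring, 0 at rest, about 1 mm per 2.5 N of pull; it does not turn. More than 0.006 ruins it.
- knob2: black knob of spindle 2 (absent in some starts), 60 g, round, 38 diameter x 32 high, white pointer on top; origin at the centre of its underside, 1 above the panel when fitted, z its axis. Its 14 deep bore grips spring jaws on the spindle: a straight pull needs 18 to 30 N; while being turned (0.15 to 0.25 N m, no stops) a few N let it creep up. Loose once raised 10, clear at 15.
- spindle2 (a joint): upward travel (m) of the brass spindle 2 (12.6 diameter, 13.5 high) against its spring, 0 at rest, about 1 mm per 2.5 N of pull; it does not turn. More than 0.006 ruins it.
- knob3: black knob of spindle 3 (absent in some starts), 60 g, round, 38 diameter x 32 high, white pointer on top; origin at the centre of its underside, 1 above the panel when fitted, z its axis. Its 14 deep bore grips spring jaws on the spindle: a straight pull needs 18 to 30 N; while being turned (0.15 to 0.25 N m, no stops) a few N let it creep up. Loose once raised 10, clear at 15.
- spindle3 (a joint): upward travel (m) of the brass spindle 3 (12.6 diameter, 13.5 high) against its spring, 0 at rest, about 1 mm per 2.5 N of pull; it does not turn. More than 0.006 ruins it.
There are look-alikes about, which are no part of the job. Of the things that look like the kettle, the larger one is meant. Of the things that look like the trivet, the smaller one is meant.

How it is judged:
On the way, in this order (a step that is already met when the one before it is completed fails the run):
1. the kettle stands on the trivet, released (horizontal distance between kettle and trivet below 0.04 m and height (world z) of kettle between 0.004 and 0.02 m and angle between kettle's own z axis and vertical below 0.1 rad and contact force between the fingers and kettle below 0.1 N), for 0.3 s.
2. the cover stands open on its springs, not held (value of joint cover above 1.3 rad and contact force between the fingers and hob below 0.1 N), for 0.5 s.
3. every fitted knob is off its spindle and in the tub (x of knob0 in the frame of tub between -0.105 and 0.105 m and y of knob0 in the frame of tub between -0.085 and 0.085 m and z of knob0 in the frame of tub between -0.01 and 0.065 m and x of knob1 in the frame of tub between -0.105 and 0.105 m and y of knob1 in the frame of tub between -0.085 and 0.085 m and z of knob1 in the frame of tub between -0.01 and 0.065 m and x of knob2 in the frame of tub between -0.105 and 0.105 m and y of knob2 in the frame of tub between -0.085 and 0.085 m and z of knob2 in the frame of tub between -0.01 and 0.065 m and x of knob3 in the frame of tub between -0.105 and 0.105 m and y of knob3 in the frame of tub between -0.085 and 0.085 m and z of knob3 in the frame of tub between -0.01 and 0.065 m), for 0.2 s.
At the end, for the whole second after the job is handed in: Cover open beyond 1.3 rad and not touched; kettle upright (within 0.1 rad) on the trivet, its axis within 40 mm of the trivet's centre; every knob that was fitted lies inside the tub, below its rim; all released and at rest (all of step 1 and all of step 2 and all of step 3 and linear speed of each of kettle, knob0, knob1, knob2, knob3 below 0.02 m/s and contact force between the fingers and knob0 below 0.1 N and contact force between the fingers and knob1 below 0.1 N and contact force between the fingers and knob2 below 0.1 N and contact force between the fingers and knob3 below 0.1 N).
It fails at once if a spindle dragged up more than 6 mm (a pull of about 15 N) (value of joint any of spindle0, spindle1, spindle2, spindle3 above 0.006 m).
It fails at once if mug or sugar jar displaced by more than 40 mm or tipped (distance of any of mug, sugar_jar from where it was at the start of the episode above 0.04 m or angle between any of mug, sugar_jar's own z axis and vertical above 0.5 rad).
It fails at once if kettle tipped over (angle between kettle's own z axis and vertical above 0.9 rad).
Of knob0, knob1, knob2, knob3 only 2 to 4 are there at a start; the rules pass over those that are not, and their reading is None.
At some moment in a run one of kettle, tub may be knocked a few centimetres aside while the robot is not near it.
Once in a run the grip may slacken for a moment while it holds something.
It also fails if it takes over 210 s, if anything falls off the work surface, if the arm or the gripper's body presses on something with over 40 N, if the wrist force passes 120 N, or if a joint passes its speed limit or range.

## Working session

There is one attempt and no reset: what is moved stays moved. The work goes in short steps, each a Python script; the robot and the scene stay as the last script left them, time stands still between calls to the robot, and variables do not carry over. Pictures are saved under pics/ and viewed, at most 14 in all, crops included, and the job is handed in when it is done.

```bash
ls; mkdir -p pics
cat > h.py <<'E'
from rig import *
import numpy as np, cv2
def snap(n,f=None):
    im,d=camera(n)
    if f: cv2.imwrite(f'pics/{f}.png',im[:,:,::-1])
    return im,d
def campose(n):
    p=camera_params(n)
    if n=='wrist':
        s=sense(); T=np.eye(4);T[:3,:3]=np.array(s['tcp_rot']);T[:3,3]=s['position']
        M=T@np.array(p['tool_from_camera']); return p,M[:3,:3],M[:3,3]
    return p,np.array(p['rotation']),np.array(p['position'])
def rays(uv,p,R):
    u=cv2.undistortPoints(np.array(uv,float).reshape(-1,1,2),np.array(p['K'],float),np.array(p['dist'],float)).reshape(-1,2)
    return np.c_[u,np.ones(len(u))]
def onplane(uv,z,cp):
    p,R,t=cp; r=rays(uv,p,R)@R.T
    return t+r*((z-t[2])/r[:,2])[:,None]
def depthpt(uv,d,cp):
    p,R,t=cp; r=rays(uv,p,R); uv=np.array(uv).reshape(-1,2).astype(int)
    return t+(r*d[uv[:,1],uv[:,0]][:,None])@R.T
def down(yaw):  # tool y axis at angle yaw+90
    c,s=np.cos(yaw),np.sin(yaw)
    return np.array([[c,s,0],[s,-c,0],[0,0,-1.]])
E
python3 - <<'E'
from h import *
for n in('scene','top'):
    im,d=snap(n,n+'0'); np.save(f'{n}0.npy',d); p=camera_params(n); print(n,np.round(p['position'],3),np.round(p['rotation'],2).tolist(),np.round(p['K'],0).tolist(),(d>0).mean())
s=sense();print(s)
E
```

```text
pics
scene [ 1.055 -0.644  1.228] [[0.72, 0.58, -0.38], [0.69, -0.6, 0.41], [0.01, -0.56, -0.83]] [[413.0, 0.0, 314.0], [0.0, 413.0, 198.0], [0.0, 0.0, 1.0]] 0.9960546875
top [ 0.34  -0.119  1.673] [[0.02, -0.99, 0.14], [-1.0, -0.01, 0.01], [-0.01, -0.14, -0.99]] [[456.0, 0.0, 327.0], [0.0, 456.0, 201.0], [0.0, 0.0, 1.0]] 0.99585546875
{'time_s': 0.1, 'joint_pos': array([-1.26684822,  0.46937936, -0.04862648,  1.53356933,  0.02408514,
        1.14103486, -0.0823131 ]), 'qd': array([ 0.00085396, -0.00272185,  0.000368  , -0.00250436, -0.00080115,
       -0.00063277,  0.00029817]), 'joint_efforts': array([ 5.15506690e-05, -5.11518395e+01, -4.74399759e-02, -2.38388622e+01,
        1.07053842e-02,  4.43501296e-03,  5.57279364e-06]), 'position': array([0.22035192, 0.63750268, 0.25535609]), 'tcp_rot': array([[-9.45127936e-01,  3.26699978e-01, -5.55334131e-04],
       [ 3.26700448e-01,  9.45126375e-01, -1.71856170e-03],
       [-3.65931343e-05, -1.80568858e-03, -9.99998369e-01]]), 'wrist_force': array([0.06954862, 0.20156572, 0.83695305]), 'ft_torque': array([-0.05040951,  0.01269332, -0.03951826]), 'gripper_force': 0.0, 'finger_gap': 0.08533465774737092}
```

View pics/top0.png

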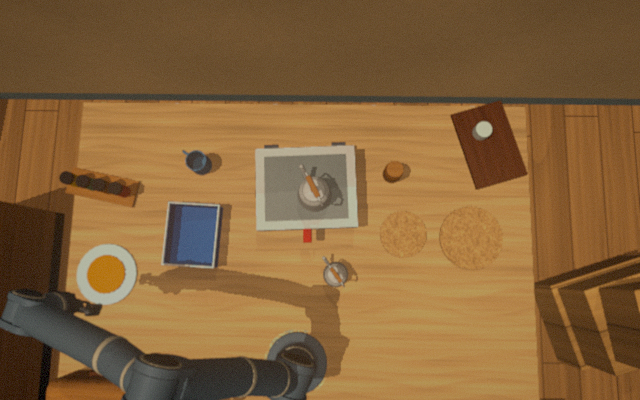

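View pics/scene0.png

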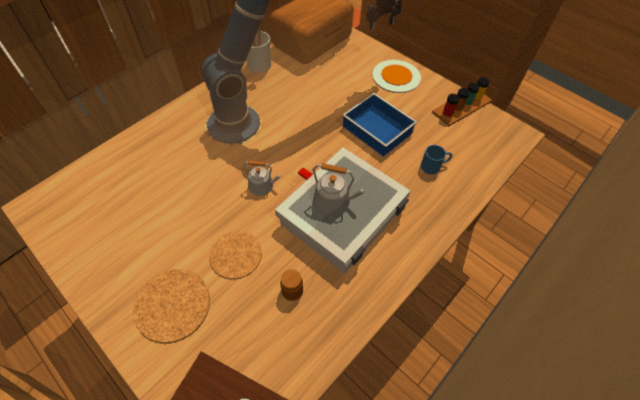

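The top view shows two kettle look-alikes: one on the cover at about (315,190) and one on the table at (335,273). The first is larger and stands on the hob, so it is the one meant. There are two trivets, at (403,234) and (471,238), and the smaller one at (403,234) is meant. The tub is at (192,235), the tab at (308,236), the mug at (199,162) and the jar at (394,171). I'll measure these and check the candidates in one enlarged crop.

```bash
cat > m.py <<'E'
from h import *
im=cv2.imread('pics/top0.png'); d=np.load('top0.npy'); cp=campose('top')
hsv=cv2.cvtColor(im,cv2.COLOR_BGR2HSV); 
def comp(mask,roi):
    m=np.zeros(mask.shape,np.uint8); x0,y0,x1,y1=roi; m[y0:y1,x0:x1]=mask[y0:y1,x0:x1]
    n,l,s,c=cv2.connectedComponentsWithStats(m.astype(np.uint8)); k=1+s[1:,4].argmax(); return l==k
def px(m): v,u=np.nonzero(m); return np.c_[u,v]
H,S,V=[hsv[:,:,i].astype(int) for i in range(3)]
tab=comp(((H<6)|(H>174))&(S>180)&(V>120),(295,225,325,250)); P=onplane(px(tab),.1,cp); print('tab n',tab.sum(),P.mean(0),P.min(0),P.max(0), 'depth',np.median(depthpt(px(tab),d,cp)[:,2]))
wh=comp((S<60)&(V>150),(245,135,370,240)); r=cv2.minAreaRect(px(wh).astype(np.float32)); b=cv2.boxPoints(r); B=onplane(b,.104,cp); print('cover',B.round(3).tolist(),B.mean(0))
print('sides',[np.linalg.norm(B[i]-B[i-1]).round(3) for i in range(4)])
hd=comp((H>4)&(H<16)&(S>140)&(V>110),(295,160,335,200)); D=depthpt(px(hd),d,cp); print('handle z',np.median(D[:,2]),'n',hd.sum())
for nm,m in(('khandle',hd),):
    r=cv2.minAreaRect(px(m).astype(np.float32)); P=onplane(cv2.boxPoints(r),.104+.177,cp); print(nm,P[:,:2].round(3).tolist(),P.mean(0))
for nm,roi in(('triv',(375,205,432,262)),('bigtriv',(435,200,508,275))):
    m=comp((np.abs(cv2.GaussianBlur(im,(5,5),0).astype(int)-np.array(cv2.GaussianBlur(im,(5,5),0)[234,403],int)).sum(2)<60),roi)
    (c,rad)=cv2.minEnclosingCircle(px(m).astype(np.float32)); P=onplane([c,(c[0]+rad,c[1])],.008,cp); print(nm,c,P[0],np.linalg.norm(P[1]-P[0]))
tub=comp((H>95)&(H<130)&(S>100),(150,190,235,280)); r=cv2.minAreaRect(px(tub).astype(np.float32)); P=onplane(cv2.boxPoints(r),.05,cp); print('tub',P[:,:2].round(3).tolist(),P.mean(0))
# depth-based top points
for nm,u in(('kettle',(315,192)),('small',(336,273)),('mug',(199,162)),('jar',(394,168)),('ring',(340,362)),('hobplate',(275,200))): print(nm,depthpt([u],d,cp).round(3))
a=cv2.resize(im[140:290,245:520],None,fx=2.9,fy=2.9,interpolation=3); cv2.imwrite('pics/crop1.png',a)
E
python3 m.py
```

```text
tab n 76 [ 0.44331265 -0.03153816  0.1       ] [ 0.42397823 -0.04234216  0.1       ] [ 0.46223181 -0.02079756  0.1       ] depth 0.10426763828646057
cover [[0.747, 0.164, 0.104], [0.765, -0.192, 0.104], [0.477, -0.204, 0.104], [0.459, 0.143, 0.104]] [ 0.6119477  -0.02243691  0.104     ]
sides [np.float64(0.289), np.float64(0.357), np.float64(0.288), np.float64(0.348)]
handle z 0.28053526230101733 n 99
khandle [[0.612, -0.032], [0.619, -0.046], [0.559, -0.077], [0.552, -0.063]] [ 0.58528478 -0.05445199  0.281     ]
triv (403.0, 233.0) [ 0.46339899 -0.37664673  0.008     ] 0.14413468688511946
bigtriv (471.0, 237.0) [ 0.45243792 -0.62360771  0.008     ] 0.18728613594384608
tub [[0.353, 0.432], [0.547, 0.426], [0.537, 0.301], [0.344, 0.31]] [0.44495287 0.36725812 0.05      ]
kettle [[ 0.565 -0.064  0.288]]
small [[ 0.317 -0.133  0.137]]
mug [[0.719 0.385 0.006]]
jar [[ 0.685 -0.332  0.101]]
ring [[ 0.004 -0.152 -0.003]]
hobplate [[0.565 0.083 0.1  ]]
```

View pics/crop1.png

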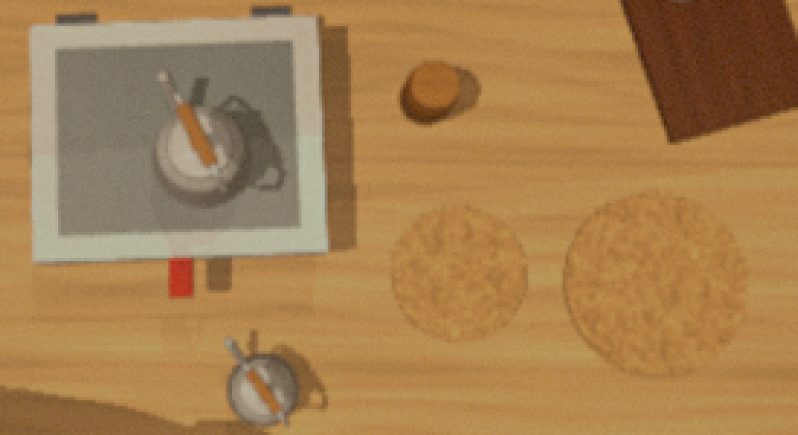

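The crop shows the target kettle with its spout up-left, the red tab, the small decoy kettle below, and the smaller trivet at crop (459,273), which is full-picture (403.3,234.1). The candidates are confirmed. Next I'll take a closer look at the handle from the wrist camera.

```bash
cat >> h.py <<'E'
LO=np.array([-2.59,-.33,-1.39,.1,-1.04,.21,-2.66]);HI=np.array([2.59,1.99,1.29,2.45,4.18,1.99,2.66])
def bestyaw(pos,yaw):
    best=None
    for y in(yaw,yaw+np.pi):
        q=inverse_kinematics(pos,down(y))
        if q is None: continue
        c=abs(q[6])
        if best is None or c<best[0]: best=(c,y,np.array(q))
    return best[1]
E
python3 - <<'E'
from h import *
k=(.585,-.054); y=bestyaw((*k,.42),.477); print(y)
movep((*k,.42),down(y)); s=sense(); print(s['time_s'],s['joint_pos'].round(2),s['wrist_force'].round(2))
cp=campose('wrist'); im,d=snap('wrist','w1'); np.save('w1.npy',d)
hsv=cv2.cvtColor(im,cv2.COLOR_RGB2HSV);H,S,V=[hsv[:,:,i].astype(int) for i in range(3)]
v,u=np.nonzero((d>0)&(H>3)&(H<18)&(S>130)); P=depthpt(np.c_[u,v],d,cp); ok=(P[:,2]>.25)&(P[:,2]<.31)
P=P[ok]; print(len(P),P.mean(0),np.median(P[:,2]))
r=cv2.minAreaRect(P[:,:2].astype(np.float32)); print(r); print(cv2.boxPoints(r))
E
```

```text
0.477
2.9167 [-0.58  0.27  0.78  1.54 -0.19  1.41 -0.88] [0.56 0.68 0.8 ]
1410 [ 0.58752286 -0.05616822  0.28024545] 0.2803644545298375
((0.5858882665634155, -0.05690024793148041), (0.0727485865354538, 0.01656246744096279), 27.834592819213867)
[[ 0.5498558  -0.06656107]
 [ 0.5575892  -0.08120725]
 [ 0.6219207  -0.04723943]
 [ 0.61418736 -0.03259325]]
```

View pics/w1.png

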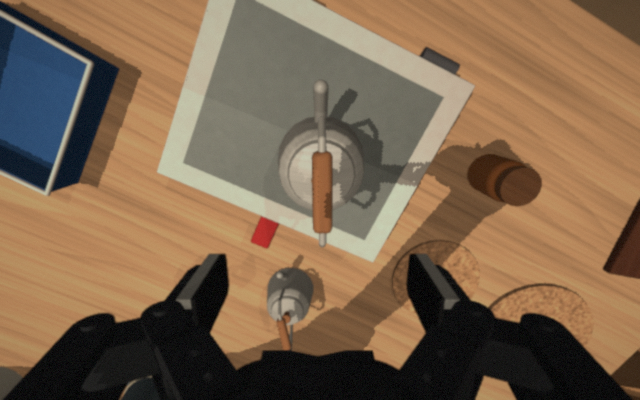

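The wrist view shows the handle bar at (322,193), aligned with the tool, and its measured position agrees to 3 mm. I'll grasp it, lift it and carry it.

Run:
```python
from h import *
y=.486; R=down(y); k=(.586,-.0567)
command_gripper(.085); move_l((*k,.34),R); 
print('hit',move_l((*k,.280),feed=.06,until_force=8)); print(command_gripper(.0,70)); s=sense(); print(s['finger_gap'],s['gripper_force'],s['position'])
f0=s['wrist_force']
move_l((*k,.312),feed=.06); s=sense(); print(s['finger_gap'],s['wrist_force']-f0,s['time_s'])
t=(.460,-.377)
move_l((.50,-.27,.312),feed=.15); move_l((*t,.30),feed=.12)
s=sense(); print(s['finger_gap'],s['wrist_force']-f0,s['position'],s['time_s'])
snap('scene','s2')
```

```text
hit False
False
0.01692274357449485 69.16501879692078 [ 0.58601829 -0.05673947  0.2802504 ]
0.016791715032363694 [-0.13652763  0.67931106 -7.27148705] 6.325
0.016528377749060543 [-0.02552458  0.02763884 -6.87168614] [ 0.46073716 -0.37603286  0.29990099] 9.1167
```

View pics/s2.png

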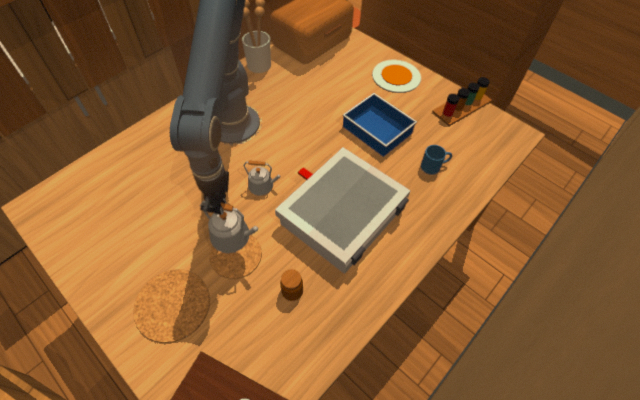

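The kettle is held upright at (228,230), over the trivet. I'll lower it, release it and check.

Run:
```python
from h import *
t=(.460,-.377)
move_l((*t,.20),feed=.1); print(move_l((*t,.176),feed=.03,until_force=4)); s=sense(); print(s['position'],s['finger_gap'])
command_gripper(.05); sleep(.3); move_l((*t,.25),feed=.08); move_l((*t,.36),feed=.2)
cp=campose('wrist'); im,d=snap('wrist','w2')
hsv=cv2.cvtColor(im,cv2.COLOR_RGB2HSV);H,S,V=[hsv[:,:,i].astype(int) for i in range(3)]
v,u=np.nonzero((d>0)&(H>3)&(H<18)&(S>130)); P=depthpt(np.c_[u,v],d,cp); ok=(P[:,2]>.15)&(P[:,2]<.22)&(np.hypot(P[:,0]-t[0],P[:,1]-t[1])<.08)
P=P[ok]; print(len(P),np.median(P[:,2])); print(cv2.minAreaRect(P[:,:2].astype(np.float32)))
# hob cover, tab
cp=campose('top'); im,d=snap('top','t2'); hsv=cv2.cvtColor(im,cv2.COLOR_RGB2HSV);H,S,V=[hsv[:,:,i].astype(int) for i in range(3)]
m=((H<6)|(H>174))&(S>180)&(V>120); m[:, :290]=0;m[:,325:]=0;m[:225]=0;m[250:]=0
v,u=np.nonzero(m); P=onplane(np.c_[u,v],.104,cp); print(cv2.minAreaRect(P[:,:2].astype(np.float32)),sense()['time_s'])
```

```text
True
[ 0.46019193 -0.37681992  0.18446022] 0.016721861560627847
1165 0.18452348615786845
((0.45969918370246887, -0.3779228627681732), (0.07374779880046844, 0.01640022173523903), 27.391529083251953)
((0.4428454637527466, -0.0317932665348053), (0.037977948784828186, 0.020707419142127037), 1.187351107597351) 13.3833
```

View pics/t2.png

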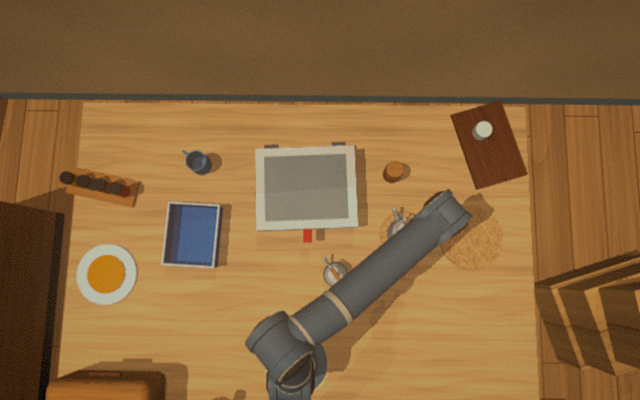

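The kettle is centred on the trivet at about (400,230), and the tab is visible at (308,236). Next is the cover: I'll grip the tab and swing it along its arc.

```bash
cat > c.py <<'E'
from h import *
yaw0=.053; ux=np.array([np.cos(yaw0),np.sin(yaw0)]); g=np.array([.439,-.0318]); rad=.319; hinge=g+ux*rad
y=bestyaw((*g,.2),yaw0); R=down(y)
movep((.45,-.15,.40),R); movep((*g,.22),R); command_gripper(.065)
print('hit',move_l((*g,.106),feed=.08,until_force=6)); command_gripper(0,45); s=sense(); print('gap',s['finger_gap'],s['position'],s['time_s'],y,s['joint_pos'].round(2))
f0=s['wrist_force']; z0=s['position'][2]
for th in np.arange(.1,1.06,.1):
    p=hinge-ux*rad*np.cos(th); move_l((*p,z0+rad*np.sin(th)),feed=.1)
    s=sense(); print(round(th,2),s['finger_gap'].round(4),(s['wrist_force']-f0).round(1),s['ft_torque'].round(2),round(s['time_s'],1))
snap('scene','s3')
E
python3 c.py
```

```text
hit False
gap 0.029021221135578316 [ 0.4392716  -0.03368353  0.10645059] 17.525 0.053 [-0.6   0.37  0.71  2.24 -0.39  0.65 -1.13]Traceback (most recent call last):
  File "c.py", line 9, in <module>
    s=sense(); print(round(th,2),s['finger_gap'].round(4),(s['wrist_force']-f0).round(1),s['ft_torque'].round(2),round(s['time_s'],1))
                                 ^^^^^^^^^^^^^^^^^^^^^
AttributeError: 'float' object has no attribute 'round'
```

```bash
cat > c2.py <<'E'
from h import *
yaw0=.053; ux=np.array([np.cos(yaw0),np.sin(yaw0)]); g=np.array([.439,-.0332]); rad=.319; hinge=g+ux*rad
s=sense(); f0=s['wrist_force']*0; z0=.1062
for th in np.arange(.2,1.06,.1):
    p=hinge-ux*rad*np.cos(th); move_l((*p,z0+rad*np.sin(th)),feed=.1)
    s=sense(); print(round(th,2),round(s['finger_gap'],4),(s['wrist_force']-f0).round(1),s['ft_torque'].round(2),round(s['time_s'],1))
snap('scene','s3')
E
python3 c2.py
```

```text
0.2 0.0291 [ 4.3 -3.6 -2.8] [-0.84 -0.47 -0.14] 18.5
0.3 0.0288 [ 4.4 -5.  -3.1] [-0.91 -0.71 -0.11] 18.9
0.4 0.0291 [ 5.6 -6.3 -3.2] [-0.96 -0.77 -0.06] 19.4
0.5 0.0289 [ 4.  -5.5 -2.7] [-0.94 -0.69 -0.07] 19.9
0.6 0.0288 [ 3.5 -4.1 -3.4] [-0.96 -0.61  0.01] 20.3
0.7 0.0295 [ 3.2 -3.8 -3.2] [-0.93 -0.39 -0.05] 20.8
0.8 0.029 [ 2.1 -5.4 -2.9] [-1.02 -0.28  0.13] 21.3
0.9 0.0291 [ 1.6 -5.  -2.4] [-1.03 -0.37  0.06] 21.7
1.0 0.0289 [ 1.9 -4.4 -2.1] [-1.15 -0.25  0.11] 22.2
```

View pics/s3.png

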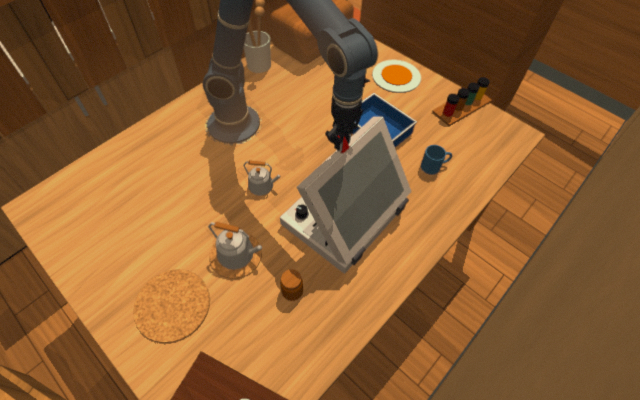

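The cover is up at about 1.0 rad, a knob shows at (301,211), and the kettle is upright on the trivet. I'll release the tab, back off to the front, and look down at the panel.

Run:
```python
from h import *
command_gripper(.075); s=sense(); p=s['position']
move_l(p+[-.08,0,.0],feed=.2); move_l(p+[-.09,0,.06],feed=.2); sleep(1.5)
im,d=snap('top'); cp=campose('top'); print(depthpt([(290,165),(325,165)],d,cp))
R=down(.053)
movep((.44,-.035,.40),R)
cp=campose('wrist'); im,d=snap('wrist','w4'); np.save('w4.npy',d); print(sense()['position'],sense()['time_s'])
```

```text
[[ 0.7000002   0.03783724  0.05915151]
 [ 0.69918545 -0.08915873  0.07010405]]
[ 0.44025183 -0.0348841   0.40046205] 25.725
```

View pics/w4.png

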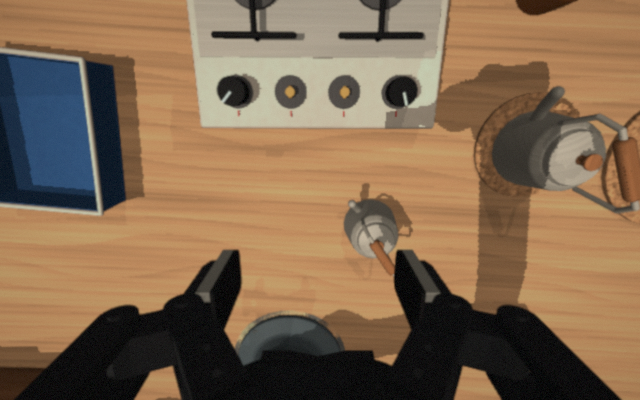

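Two knobs are fitted: one at (236,91) on the left, knob3 at +y, and one at (402,91) on the right, knob0. The spindles at (290,91) and (344,91) are bare. I'll measure both knobs and the tub.

Run:
```python
from h import *
im=cv2.imread('pics/w4.png'); d=np.load('w4.npy'); cp=campose('wrist'); g=im.max(2)
for u0,nm in((236,'k3'),(402,'k0')):
    m=np.zeros_like(g); m[66:116,u0-28:u0+28]=(g[66:116,u0-28:u0+28]<75)
    n,l,s,c=cv2.connectedComponentsWithStats(m); k=1+s[1:,4].argmax(); v,u=np.nonzero(l==k); P=depthpt(np.c_[u,v],d,cp); top=P[P[:,2]>.086]
    print(nm,len(P),len(top),np.median(top[:,2]).round(4),cv2.minEnclosingCircle(top[:,:2].astype(np.float32)))
for u in((290,91),(344,91)): print(depthpt([u],d,cp), onplane([u],.0735,cp))
s=[onplane([u],.06,cp)[0] for u in((203,127),(433,127))]; print('front corners',s)
cp=campose('top'); im,d=snap('top'); hsv=cv2.cvtColor(im,cv2.COLOR_RGB2HSV); m=(hsv[:,:,0]>95)&(hsv[:,:,0]<130)&(hsv[:,:,1]>100); m[:190]=0;m[285:]=0;m[:,:140]=0;m[:,245:]=0
v,u=np.nonzero(m); P=depthpt(np.c_[u,v],d,cp); P=P[(P[:,2]<.03)]; print('tub floor',cv2.minAreaRect(P[:,:2].astype(np.float32)),np.median(P[:,2]))
```

```text
k3 799 618 0.0937 ((0.5198237895965576, 0.03353829309344292), 0.06520555168390274)
k0 761 634 0.0941 ((0.526631236076355, -0.09574121236801147), 0.06522773206233978)
[[0.52807746 0.00654095 0.07473038]] [[0.52811056 0.00664637 0.0735    ]]
[[ 0.53190992 -0.06688665  0.07407295]] [[ 0.53193026 -0.06693234  0.0735    ]]
front corners [array([0.47232299, 0.13265691, 0.06      ]), array([ 0.48963985, -0.20081642,  0.06      ])]
tub floor ((0.44755226373672485, 0.3801020085811615), (0.12974652647972107, 0.19704140722751617), 85.89415740966797) 0.005434545393512291
```

```bash
cat > k.py <<'E'
from h import *
import sys
C={'k3':np.array([.5242,.0815]),'k0':np.array([.5358,-.1418])}
def refine(nm):
    c=C[nm]; movep((c[0]-.07,c[1],.30),down(.053)); cp=campose('wrist'); im,d=snap('wrist',nm+'_r')
    g=cv2.medianBlur(im.max(2),3); v,u=np.nonzero((g<80)&(d>0)); P=depthpt(np.c_[u,v],d,cp)
    ok=(np.abs(P[:,2]-.0935)<.004)&(np.hypot(*(P[:,:2]-c).T)<.03); P=P[ok]; a,b=np.percentile(P[:,:2],1,0),np.percentile(P[:,:2],99,0)
    print(nm,len(P),'centre',(a+b)/2,'size',b-a,'z',np.median(P[:,2])); return (a+b)/2
def grab(nm,c):
    R=down(.053); movep((*c,.20),R); command_gripper(.062); print('hit',move_l((*c,.093),feed=.06,until_force=5))
    command_gripper(0,50); s=sense(); print('gap',s['finger_gap'],s['position'],'F',s['wrist_force'],s['time_s'])
def twist(nm,c,zmax=30,tgt=4.5,amp=.45):
    s=sense(); f0=s['wrist_force'][2]; z0=s['position'][2]; c=s['position'][:2]; z=z0+.0015; sg=1
    for i in range(zmax):
        movep((*c,z),down(.053+sg*amp)); sg=-sg
        s=sense(); pull=f0-s['wrist_force'][2]; print(i,'dz %.1f act %.1f pull %.1f tq %.2f gap %.4f t %.1f'%((z-z0)*1e3,(s['position'][2]-z0)*1e3,pull,s['ft_torque'][2],s['finger_gap'],s['time_s']))
        if pull>9: z-=.001; continue
        if z-z0>.017 and pull<2: break
        z+=float(np.clip((tgt-pull)/2.5*1e-3,0,.0012))
    return z-z0
if __name__=='__main__':
    nm=sys.argv[1]; c=refine(nm)
    if np.hypot(*(c-C[nm]))>.006: print('disagree'); sys.exit()
    grab(nm,c); twist(nm,c,zmax=int(sys.argv[2]))
E
python3 k.py k3 6
```

```text
k3 997 centre [0.52207659 0.08221813] size [0.03489398 0.03488019] z 0.09302362939811781
hit False
gap 0.036458028160235696 [0.52231326 0.08278936 0.09328677] F [0.50638437 1.52936148 2.30922597] 29.6083
0 dz 1.5 act 1.0 pull 7.2 tq 0.03 gap 0.0364 t 30.0
1 dz 1.5 act 1.3 pull 6.4 tq -0.14 gap 0.0360 t 30.8
2 dz 1.5 act 1.4 pull 6.9 tq 0.10 gap 0.0361 t 31.5
3 dz 1.5 act 1.4 pull 6.0 tq -0.06 gap 0.0364 t 32.2
4 dz 1.5 act 1.5 pull 6.7 tq 0.06 gap 0.0364 t 32.9
5 dz 1.5 act 1.4 pull 6.4 tq 0.02 gap 0.0368 t 33.6
```

```bash
sed -i 's/if pull>9:/if pull>12.5:/' k.py
python3 - <<'E'
from k import *
import k
s=sense(); z0=.09328677; f0=2.31; c=(.5223,.0825); z=z0+.0025; sg=1
for i in range(14):
    movep((*c,z),down(.053+sg*.6)); sg=-sg
    s=sense(); pull=f0-s['wrist_force'][2]; print(i,'dz %.1f act %.1f pull %.1f tq %.2f gap %.4f t %.1f'%((z-z0)*1e3,(s['position'][2]-z0)*1e3,pull,s['ft_torque'][2],s['finger_gap'],s['time_s']))
    if pull>11: continue
    z+=float(np.clip((9-pull)/2.5*1e-3,0,.0012))
    if z-z0>.016: break
E
```

```text
0 dz 2.5 act 2.4 pull 8.6 tq -0.04 gap 0.0363 t 34.5
1 dz 2.7 act 2.6 pull 7.7 tq -0.06 gap 0.0362 t 35.4
2 dz 3.2 act 3.1 pull 9.3 tq 0.05 gap 0.0361 t 36.3
3 dz 3.2 act 3.2 pull 7.6 tq -0.11 gap 0.0366 t 37.2
4 dz 3.7 act 3.7 pull 8.6 tq 0.15 gap 0.0365 t 38.1
5 dz 3.9 act 3.9 pull 7.8 tq -0.01 gap 0.0365 t 39.0
6 dz 4.4 act 4.3 pull 8.7 tq 0.07 gap 0.0365 t 40.0
7 dz 4.5 act 4.5 pull 7.7 tq 0.10 gap 0.0362 t 40.9
8 dz 5.0 act 4.9 pull 8.2 tq -0.00 gap 0.0363 t 41.8
9 dz 5.4 act 5.4 pull 7.8 tq -0.02 gap 0.0361 t 42.7
10 dz 5.8 act 5.7 pull 8.1 tq -0.10 gap 0.0367 t 43.6
11 dz 6.2 act 6.2 pull 7.7 tq 0.12 gap 0.0364 t 44.6
12 dz 6.7 act 6.7 pull 9.2 tq 0.19 gap 0.0365 t 45.5
13 dz 6.7 act 6.8 pull 6.6 tq -0.07 gap 0.0367 t 46.4
```

It is creeping up as intended, about 0.4 mm per stroke. I'll continue until it is free.

```bash
cat > tw.py <<'E'
from h import *
def tw(c,z0,f0,z,n,tgt=9.5,amp=.7):
    sg=1
    for i in range(n):
        movep((*c,z),down(.053+sg*amp)); sg=-sg
        s=sense(); pull=f0-s['wrist_force'][2]; print(i,'dz %.1f pull %.1f tq %.2f gap %.4f t %.1f'%((s['position'][2]-z0)*1e3,pull,s['ft_torque'][2],s['finger_gap'],s['time_s']),flush=True)
        if pull>12: continue
        if z-z0>.0165 and pull<3.5: return True
        z+=float(np.clip((tgt-pull)/2.5*1e-3,0,.0015))
    return False
E
python3 - <<'E'
from tw import *
print(tw((.5223,.0825),.09328677,2.31,sense()['position'][2]+.0005,24)); snap('wrist','w5')
E
```

```text
0 dz 7.1 pull 8.8 tq 0.05 gap 0.0364 t 47.4
1 dz 7.5 pull 10.1 tq -0.04 gap 0.0361 t 48.4
2 dz 7.5 pull 8.2 tq -0.06 gap 0.0366 t 49.5
3 dz 8.1 pull 8.7 tq -0.04 gap 0.0361 t 50.5
4 dz 8.3 pull 8.7 tq -0.01 gap 0.0363 t 51.6
5 dz 8.8 pull 7.4 tq -0.08 gap 0.0364 t 52.7
6 dz 9.5 pull 8.6 tq 0.02 gap 0.0362 t 53.7
7 dz 10.6 pull 2.7 tq -0.00 gap 0.0364 t 54.8
8 dz 11.6 pull 2.4 tq -0.01 gap 0.0363 t 55.8
9 dz 12.9 pull 4.0 tq -0.03 gap 0.0366 t 56.9
10 dz 14.5 pull 3.8 tq 0.02 gap 0.0360 t 58.0
11 dz 15.9 pull 2.2 tq 0.00 gap 0.0367 t 59.0
12 dz 17.4 pull 3.9 tq 0.04 gap 0.0366 t 60.1
13 dz 18.9 pull 2.3 tq 0.02 gap 0.0365 t 61.2
True
```

The knob is free. I'll lift it, recheck the tub and place the knob in it.

```bash
cat > place.py <<'E'
from h import *
def tub():
    cp=campose('top'); im,d=snap('top'); hsv=cv2.cvtColor(im,cv2.COLOR_RGB2HSV); m=((hsv[:,:,0]>95)&(hsv[:,:,0]<130)&(hsv[:,:,1]>100)).astype(np.uint8); m[:180]=0;m[290:]=0;m[:,:130]=0;m[:,250:]=0
    n,l,s,c=cv2.connectedComponentsWithStats(m); k=1+s[1:,4].argmax(); v,u=np.nonzero(l==k); P=depthpt(np.c_[u,v],d,cp); P=P[P[:,2]<.02]
    r=cv2.minAreaRect(P[:,:2].astype(np.float32)); print('tub',r,len(P)); return np.array(r[0])+[0,-.015]
def place(dx):
    p=sense()['position']; move_l((p[0],p[1],.19),down(.053),feed=.12); s=sense(); print('gap',s['finger_gap'],s['time_s'])
    t=tub(); q=(t[0]+dx,t[1]); move_l((*q,.19),feed=.2); print('gap',sense()['finger_gap'])
    print(move_l((*q,.044),feed=.1,until_force=5),sense()['position'],sense()['finger_gap']); command_gripper(.06); move_l((*q,.2),feed=.2)
E
python3 - <<'E'
from place import *
place(-.04)
p=sense()['position']; movep((p[0]-.06,p[1],.32),down(.053)); snap('wrist','w6'); snap('scene','s6'); print(sense()['time_s'])
a,b=cv2.imread('pics/w6.png'),cv2.imread('pics/s6.png'); cv2.imwrite('pics/c6.png',cv2.resize(np.hstack([a,b]),(800,250)))
E
```

```text
gap 0.036802721831418576 62.1
tub ((0.42367392778396606, 0.3714536428451538), (0.1302487701177597, 0.1997896134853363), 87.14395904541016) 1749
gap 0.035951569569074485
False [0.38398972 0.35676853 0.04456169] 0.03626511748253447
67.4333
```

View pics/c6.png

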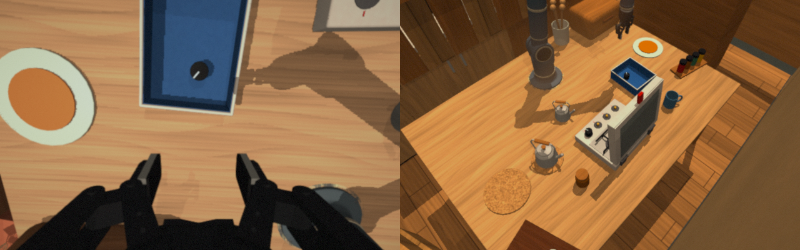

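The knob lies in the tub at composite (200,70), the cover stands open at (640,130), and the kettle is on the trivet at (545,155). The tub had been knocked about 25 mm and that was accounted for. Next is knob0.

Run:
```python
from k import *
from tw import tw
movep((.45,.1,.32),down(.053)); c=refine('k0'); assert np.hypot(*(c-C['k0']))<.006
grab('k0',c); s=sense(); p=s['position']
print(tw(p[:2],p[2],s['wrist_force'][2],p[2]+.0015,34,tgt=9.5,amp=.6))
```

```text
k0 1008 centre [ 0.53354403 -0.14258339] size [0.03436478 0.03507776] z 0.09296127342953434
hit False
gap 0.03642179880890722 [ 0.5335937  -0.14224201  0.09295699] F [ 0.01149926  1.36087699 -0.91747314] 72.5917
0 dz 1.0 pull 3.3 tq 0.11 gap 0.0366 t 73.1
1 dz 2.5 pull 6.1 tq 0.02 gap 0.0364 t 74.0
2 dz 4.1 pull 7.6 tq -0.02 gap 0.0366 t 75.0
3 dz 5.0 pull 7.0 tq 0.05 gap 0.0366 t 75.9
4 dz 6.1 pull 6.6 tq 0.10 gap 0.0366 t 76.8
5 dz 7.1 pull 8.0 tq 0.03 gap 0.0362 t 77.7
6 dz 7.8 pull 6.8 tq -0.05 gap 0.0364 t 78.6
7 dz 8.8 pull 7.0 tq -0.08 gap 0.0360 t 79.5
8 dz 10.0 pull 5.6 tq 0.00 gap 0.0360 t 80.5
9 dz 12.2 pull -0.6 tq -0.03 gap 0.0368 t 81.4
10 dz 13.2 pull 0.1 tq 0.02 gap 0.0363 t 82.3
11 dz 14.3 pull -0.4 tq -0.03 gap 0.0363 t 83.2
12 dz 16.0 pull -0.2 tq -0.00 gap 0.0360 t 84.1
13 dz 17.3 pull -0.2 tq 0.04 gap 0.0367 t 85.0
True
```

Run:
```python
from place import *
place(.045)
p=sense()['position']; movep((p[0]-.06,p[1],.32),down(.053)); sleep(.5); snap('wrist','w7'); snap('scene','s7'); print(sense()['time_s'])
a,b=cv2.imread('pics/w7.png'),cv2.imread('pics/s7.png'); cv2.imwrite('pics/c7.png',cv2.resize(np.hstack([a,b]),(800,250)))
# kettle vs trivet check from top
cp=campose('top'); im,d=snap('top'); hsv=cv2.cvtColor(im,cv2.COLOR_RGB2HSV);H,S,V=[hsv[:,:,i].astype(int) for i in range(3)]
v,u=np.nonzero((H>2)&(H<18)&(S>120)); P=depthpt(np.c_[u,v],d,cp); P=P[(abs(P[:,2]-.183)<.012)&(np.hypot(P[:,0]-.46,P[:,1]+.377)<.12)]
print('kettle handle',len(P),cv2.minAreaRect(P[:,:2].astype(np.float32)))
```

```text
gap 0.03631271248363223 85.85
tub ((0.4227733016014099, 0.3717568814754486), (0.12842349708080292, 0.19768781960010529), 86.64180755615234) 1343
gap 0.03651579575816471
False [0.46816253 0.35701234 0.04462273] 0.036153207184355045
92.6667
kettle handle 115 ((0.45937690138816833, -0.3745351731777191), (0.07078389823436737, 0.01837952435016632), 28.061748504638672)
```

View pics/c7.png

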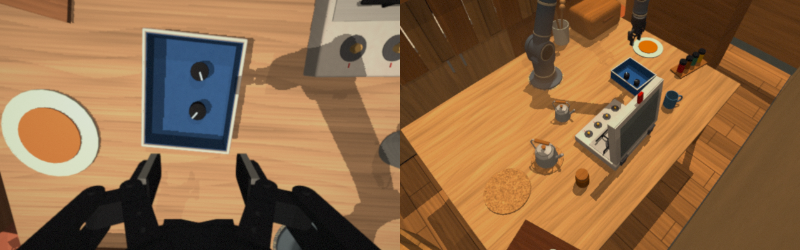

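Both knobs lie in the tub at composite (202,70) and (198,110). The four spindles are bare, the cover is open, and the kettle is within 5 mm of the trivet's centre. I'm handing in.

```bash
python3 -c "
from rig import *
print(finish_job())"
```

```text
the job is handed in; nothing more can be done
None
```

I handed the job in at about 93 s of the 210 s allowed, with no verdict returned; the last images show the kettle upright on the trivet, the cover open on its springs, both fitted knobs (knob0 and knob3) in the tub, and the mug and jar never touched.

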